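# Set up the lit display stand with nested pots

## Task

Set up the shop's lit display stand: first put the larger stoneware pot upright in the stand's round tray, flat inside the ring, then set the smaller pot upright inside it. Set both down without dropping them; then turn the brightness dial clockwise so that it clicks home with its pointer at the mark of three dots. Leave the jars and the mug where they are.

Things in the scene. Friction and masses are not known exactly. Their poses are not given: they have to be found in the camera images.
- stand: Display stand, fixed to the table: a wooden plinth 180 (x) x 370 (y) x 22 mm high; origin at the centre of its underside, z up. A round tray lies at (0, +100) mm of its frame, a round black dial housing (radius 66 mm, top 50 mm above the table) at (0, -115) mm. Its yaw varies by up to about 0.2 rad.
- tray (a point): Centre of the round tray's flat white floor, 22 mm above the table. The floor has radius 62 mm and is bounded by a dark raised ring 6 mm high, 8 mm wide.
- dial_grip (a point): Point on the dial's axis at mid-height of its grip, 78 mm above the table. Turns with the dial: x runs along the grip bar, away from the pointer (a pointed nose with a white line on top, at -x); z up. The grip is an upright bar 14 mm thick (y), 47 mm long, its sides free from 58 to 92 mm above the table, on a disc of radius 24 mm.
- dial (a joint): Angle of the brightness dial, rad, growing clockwise seen from above, 0 to 1.8 between end stops. Five click positions: 0 (off), 0.45 (one dot), 0.90 (two dots), 1.35 (three dots), 1.80 (four dots). A spring detent pulls it to the nearest with up to about 0.06 N m; about 0.08 N m turns it over a click. It starts at off, one dot or two dots.
- large_pot: Larger grey stoneware pot, about 0.26 kg, open at the top, straight round wall: outer diameter 110 mm, height 46 mm, wall 7 mm, floor 7 mm thick. Origin at the centre of its underside, z up through the mouth. It can be pinched over its rim.
- small_pot: Smaller grey stoneware pot, about 0.14 kg, open at the top, straight round wall: outer diameter 60 mm, height 62 mm, wall 5 mm, floor 6 mm thick. Origin at the centre of its underside, z up through the mouth. Inside the larger pot it stands 23 mm proud of the larger one's rim.
- jam_jar: Bystander: closed dark jam jar, diameter 64 mm, 75 mm tall; origin at the centre of its underside.
- honey_jar: Bystander: closed amber jar, diameter 66 mm, 85 mm tall; origin at the centre of its underside.
- mug: Bystander: white mug, diameter 76 mm, 85 mm tall, handle at its +y; origin at the centre of its underside.
- dial_axis (a point): Centre of the dial housing's flat top, on the dial's axis, 50 mm above the table; axes as the stand's. White marks lie on this top 32 to 61 mm from the axis, on the robot's side: a short bar (off), then clockwise radial rows of one, two, three and four dots, 0.45 rad apart.
Not all that is in view belongs to the job. Leave any turquoise look-alike of the large_pot alone.

How it is judged:
On the way, in this order (a step that is already met when the one before it is completed fails the run):
1. the larger pot stands flat in the tray, inside the ring, let go (horizontal distance between large_pot and tray below 0.011 m and z of large_pot in the frame of tray below 0.003 m and angle between large_pot's own z axis and vertical below 0.05 rad and contact force between the fingers and large_pot below 0.1 N), for 0.2 s.
2. the smaller pot stands on the floor of the larger one, let go (horizontal distance between small_pot and large_pot below 0.021 m and z of small_pot in the frame of large_pot between 0.003 and 0.01 m and angle between small_pot's own z axis and vertical below 0.06 rad and contact force between the fingers and small_pot below 0.1 N), for 0.2 s.
3. the dial is at the three-dot mark (value of joint dial between 1.25 and 1.45 rad), for 0.2 s.
At the end, for the whole second after the job is handed in: The larger pot stands flat and upright on the tray floor inside the ring (centre within 11 mm of the tray's, underside within 3 mm of its floor), the smaller pot stands upright on the larger one's floor (within 3 mm), both at rest, and the dial reads within 0.10 rad of the three-dot position (1.35) (all of step 3 and horizontal distance between large_pot and tray below 0.011 m and z of large_pot in the frame of tray below 0.003 m and angle between large_pot's own z axis and vertical below 0.05 rad and horizontal distance between small_pot and large_pot below 0.021 m and z of small_pot in the frame of large_pot between 0.003 and 0.01 m and angle between small_pot's own z axis and vertical below 0.06 rad and linear speed of each of large_pot, small_pot below 0.02 m/s); the robot touches nothing.
It fails at once if a pot is dropped (falls free, out of the fingers, faster than 0.6 m/s: a fall of about 2 cm) ((linear speed of large_pot above 0.6 m/s and contact force between the fingers and large_pot below 0.05 N) or (linear speed of small_pot above 0.6 m/s and contact force between the fingers and small_pot below 0.05 N)).
It fails at once if a jar or the mug is moved by more than 3 cm (distance of any of jam_jar, honey_jar, mug from where it was at the start of the episode above 0.03 m).
It also fails if it takes over 72 s, if anything falls off the work surface, if the arm or the gripper's body presses on something with over 40 N, if the wrist force passes 120 N, or if a joint passes its speed limit or range.

## Robot

A 6-joint arm with a two-finger parallel gripper is mounted at the origin on the work surface. World frame = base frame: x ahead of the robot, y to its left, z up, the work surface at z = 0. Lengths are in m, angles in rad, forces in N, time in s.
With the tool pointing down it reaches from about 0.225 to 0.875 m from the base axis. Payload 3.4 kg.
Tool frame: the origin (TCP) lies midway between the tips of the shut fingers; the grasp point (between the pads) lies 19 mm behind it (manip.grip_point_offset is the distance from the TCP to the grasp point, in m); x points along the fingers, y is the direction in which the jaws open and shut, and the axes are right-handed (so a half turn about x gives the same grasp; the last joint's range is limited). The gripper opens to 85 mm and grips with 20 to 120 N. Pads are 22 mm wide; open, the fingers measure 114 mm over their backs; the gripper's body (76 mm by 85 mm) begins 54 mm behind the grasp point. The pads swing forward as they close: fully open they stand 13 mm farther back than shut.
Start: joints at [-1.297, 0.276, 1.505, -0, 1.361, -0.121], TCP at [0.221, -0.531, 0.231] pointing down, gripper open.
Joint ranges: [-2.89, 2.89], [-0.75, 2.08], [0.22, 2.7], [-1.18, 4.32], [0.11, 2.71], [-2.7, 2.7]. Speed limits (rad/s): [2.57, 2.57, 3.14, 3.14, 3.14, 3.14].

## Interface

Orientations are given as a unit quaternion [w, x, y, z].
In Python, from rig import manip gives the robot as it stands.
- The arm moves only by the shell command python3 -m crank 'ROWS' [FORCE]. ROWS is a JSON object of lists of equal length, an entry for each row: "grip": the opening, from 0 (shut) to 1 (fully open); "slide": the shift along the world's x, y, z in cm, a list of three; "roll": the turn about the world's z in degrees. In form: {"grip": [grip, ...], "slide": [[dx, dy, dz], ...], "roll": [roll, ...]}. A call has 1 to 20 rows; each row is the pose to reach, as a shift and turn from the pose commanded when the call began; what a row does not reach only later rows make up. A row lasts 1/10 s, in which the tool goes at most 50 mm and 8.59 degrees, less where a joint would pass 70% of its speed; a pose out of reach is approached as far as the arm can. A call with a gripper value outside its range is refused whole. The fingers move at their own pace and stop on an object; FORCE is the grip in N (left out, the last holds). Time passes only in rows, so rows that repeat a pose let the fingers close. It gives the time, the measured TCP pose, the force and the opening at its end, in the units of the state.
- manip.get_state(): the state, without advancing time (a new reading comes with each control period).
- manip.get_image(name): name is "scene" or "top" or "wrist"; returns a dict with "frame" (400x640x3 uint8, red, green, blue), "K" (3x3 intrinsics, pixels), "R" (3x3) and "t" (3): a world point X has camera coordinates R X + t. Camera axes: x right, y down, z forward; pixel columns grow to the right and rows downward; lengths in m; the calibration is good to about 2 mm. A picture is of the moment at which its call begins. There is no depth.
- manip.sign_off(): hands the job in, once; it reports no verdict.
The state is a dict: "clock": time; "qpos": joint angles; "qd": joint speeds; "effort": joint torques, N m; "position": TCP position; "ee_rot": TCP orientation; "contact_force": force on the tool from outside, world axes, zero at the start; "moment": the same for the moment, N m; "width": finger opening in m.
Only numpy, scipy, OpenCV 4.12 (cv2) and the standard library are available. Lean on these libraries where they do the work, as an engineer would, in place of code of your own. Each camera call takes 0.05 s, during which the arm holds its last target. There are 200 camera calls.

## Working session

There is one attempt and no reset: what is moved stays moved. The work goes in short steps, Python scripts to look and compute and a shell command to move; the robot and the scene stay as the last step left them, time stands still between calls to the robot, and variables do not carry over. Pictures are saved under pics/ and viewed, on a budget of 10 in all, crops included, one or two more only if the job needs it, and the job is handed in when it is done.

```bash
ls; mkdir -p pics; python3 - <<'E'
from rig import manip
import cv2,numpy as np,pickle
s=manip.get_state();print(s)
d={}
for n in ["scene","top"]:
    d[n]=manip.get_image(n);cv2.imwrite(f"pics/{n}0.png",d[n]["frame"][:,:,::-1]);print(n,d[n]["K"],d[n]["R"],d[n]["t"])
pickle.dump(d,open("d0.pkl","wb"))
E
```

```text
pics
{'clock': 0.0, 'qpos': array([-1.29700843e+00,  2.76583586e-01,  1.50612938e+00,  8.71777454e-06,
        1.36070340e+00, -1.21003975e-01]), 'qd': array([-3.55832447e-04, -1.00152165e-03,  1.29935580e-04,  1.53440702e-03,
        5.31206738e-05,  1.57799276e-04]), 'effort': array([ 2.45954943e-03, -4.16770470e+01, -2.45803660e+01, -2.70681476e-04,
        1.11234884e-02,  1.28173073e-05]), 'position': array([ 0.22100604, -0.53025803,  0.23044772]), 'ee_rot': array([-0.13803149, -0.69332883, -0.13931775,  0.69342123]), 'contact_force': array([ 0.14553291,  0.55656651, -0.14137229]), 'moment': array([-0.04945932,  0.03254471, -0.02622626]), 'width': 0.08547162681927653}
scene [[428.08705493   0.         319.01792814]
 [  0.         428.08705493 197.02068204]
 [  0.           0.           1.        ]] [[-0.25157096  0.96777953 -0.01071593]
 [ 0.78514006  0.19759533 -0.58695074]
 [-0.56592149 -0.15607326 -0.80955173]] [ 0.18842928 -0.36383937  1.46005555]
top [[492.49963887   0.         316.46742289]
 [  0.         492.49963887 207.03992147]
 [  0.           0.           1.        ]] [[-0.01724879 -0.99984446  0.00367888]
 [-0.98306762  0.0162878  -0.18251786]
 [ 0.18242955 -0.0067648  -0.98319566]] [-0.0495914   0.5559007   1.49882758]
```

View pics/scene0.png

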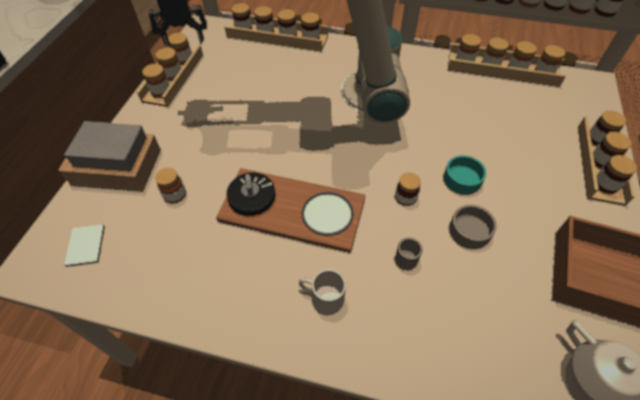

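View pics/top0.png

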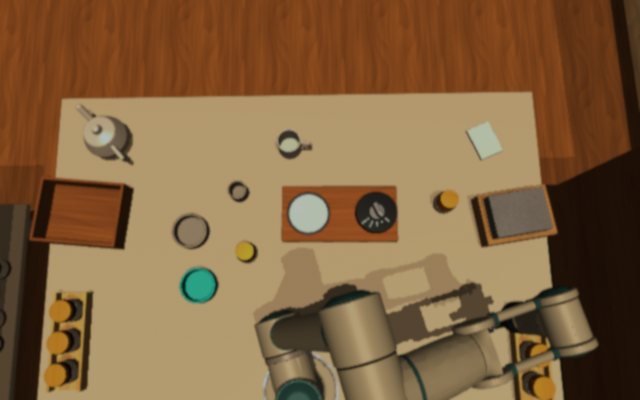

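Scene view: large pot at about (472,226), small pot (409,252), tray (328,213), dial (251,193), turquoise decoy (465,174). Top view: large pot (191,231), small pot (238,191), tray (308,213), dial (376,212), mug (289,144), jars (245,252) and (448,200). Next I'll triangulate coarse positions.

```bash
cat > h.py <<'E'
import numpy as np,cv2,pickle
def ray(im,p):
    d=im["R"].T@np.linalg.inv(im["K"])@np.array([p[0],p[1],1.]);return -im["R"].T@im["t"],d/np.linalg.norm(d)
def plane(im,p,z):
    c,d=ray(im,p);return c+d*(z-c[2])/d[2]
def tri(*o):
    A=0;b=0
    for im,p in o:
        c,d=ray(im,p);P=np.eye(3)-np.outer(d,d);A=A+P;b=b+P@c
    X=np.linalg.solve(A,b);return X,[np.linalg.norm(np.cross(X-ray(im,p)[0],ray(im,p)[1])) for im,p in o]
def proj(im,X):
    q=im["K"]@(im["R"]@np.asarray(X,float)+im["t"]);return q[:2]/q[2]
def grab(n,f):
    from rig import manip
    im=manip.get_image(n);im["state"]=manip.get_state();pickle.dump(im,open(f+".pkl","wb"));cv2.imwrite(f"pics/{f}.png",im["frame"][:,:,::-1]);return im
E
python3 - <<'E'
from h import *
d=pickle.load(open("d0.pkl","rb"));S,T=d["scene"],d["top"]
pts=dict(large=((472,226),(191,231)),small=((409,252),(238,191)),tray=((328,213),(308,213)),dial=((251,193),(376,212)),mug=((328,290),(289,144)),honey=((409,183),(245,252)),jam=((168,182),(448,200)),turq=((465,174),(199,286)))
for k,(a,b) in pts.items():
    X,r=tri((S,a),(T,b));print(k,X.round(3),np.round(r,4))
# white tray floor fit
for n,im,g in (("S",S,(328,213)),("T",T,(308,213))):
    f=im["frame"];m=cv2.inRange(cv2.cvtColor(f,cv2.COLOR_RGB2HSV),(0,0,150),(180,60,255))
    c=[c for c in cv2.findContours(m,0,1)[0] if cv2.pointPolygonTest(c,g,0)>=0]
    for q in c:
        e=cv2.fitEllipse(q);print(n,e,plane(im,e[0],.022))
# plinth yaw from top: wood hue blob around tray
f=T["frame"];h=cv2.cvtColor(f,cv2.COLOR_RGB2HSV);print(h[236,340],h[236,420],h[195,340])
E
```

```text
large [0.49  0.342 0.022] [0.0013 0.0013]
small [0.614 0.192 0.036] [0.0016 0.0016]
tray [ 0.541 -0.03   0.021] [0.0014 0.0014]
dial [ 0.538 -0.247  0.036] [0.0011 0.0011]
mug [0.765 0.026 0.047] [0.0001 0.0001]
honey [0.417 0.164 0.057] [0.0004 0.0004]
jam [ 0.57  -0.473  0.053] [0.0012 0.0012]
turq [0.317 0.313 0.021] [0.0024 0.0024]
S ((327.149169921875, 213.35804748535156), (36.90618133544922, 45.475528717041016), 90.16254425048828) [ 0.54303796 -0.03092854  0.022     ]
T ((308.0273132324219, 212.98220825195312), (36.23422622680664, 36.6783332824707), 79.61114501953125) [ 0.54151806 -0.03184413  0.022     ]
[ 12 199 147] [ 19  98 179] [ 11 199 147]
```

```bash
python3 -m crank '{"grip":[0.6,0.6,0.6,0.6,0.6,0.6,0.6,0.6,0.6,0.6,0.6,0.6,0.6,0.6,0.6,0.6,0.6,0.6,0.6,0.6],"slide":[[1,3,3],[2,8,4],[4,13,4],[5,18,4],[6,23,4],[8,28,4],[9,33,4],[10,38,4],[12,43,4],[13,48,4],[14,53,4],[16,58,4],[17,63,4],[18,68,4],[20,73,4],[21,78,4],[22,83,4],[23,87,4],[23,87,4],[23,87,4]],"roll":[0,8,16,24,32,40,48,56,64,67.4,67.4,67.4,67.4,67.4,67.4,67.4,67.4,67.4,67.4,67.4]}' 60
python3 - <<'E'
from h import *
im=grab("wrist","w1");s=im["state"];print(s["position"],s["ee_rot"],s["qpos"],s["contact_force"],-im["R"].T@im["t"],im["R"])
for n,p in dict(large=(.49,.342,.046),small=(.614,.192,.06)).items(): print(n,proj(im,p))
E
```

```text
clock: 2.1
position: [0.4513, 0.3421, 0.27]
ee_rot: [0.501, 0.499, 0.501, -0.499]
contact_force: [-0.6, -1.6, -0.6]
width: 0.0513
[0.45081629 0.34003287 0.27017575] [ 0.50059132  0.49853852  0.50071421 -0.50015293] [ 5.23285599e-01  2.42509863e-01  1.45565109e+00 -4.30061687e-04
  1.44568133e+00  5.20725666e-01] [ 1.08389624 -0.58934275  0.11506413] [0.4514002  0.41900533 0.41313324] [[ 9.99991759e-01  3.74847104e-03 -1.55932400e-03]
 [ 4.04365257e-03 -9.53896961e-01  3.00107043e-01]
 [-3.62491870e-04 -3.00110875e-01 -9.53904257e-01]]
large [348.79461805 172.5050779 ]
small [430.83215908 275.55225756]
```

View pics/w1.png

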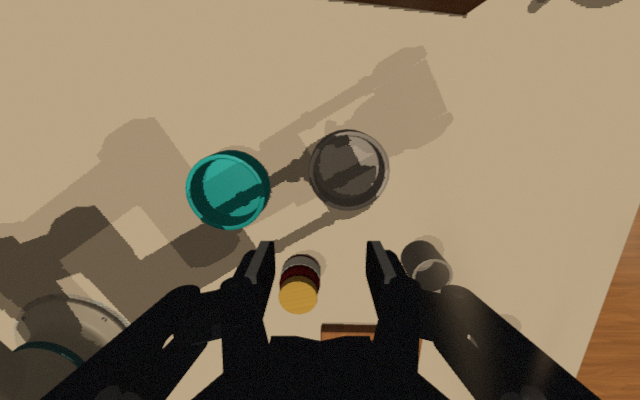

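Wrist view: large pot rim centred near (348,169), turquoise decoy (228,190), small pot (432,268), honey jar (300,285). I'll take a second wrist view with the camera straight above the pot.

```bash
python3 -m crank '{"grip":[0.6,0.6,0.6,0.6,0.6],"slide":[[2,-4,0],[4,-7.7,0],[4,-7.7,0],[4,-7.7,0],[4,-7.7,0]],"roll":[0,0,0,0,0]}'
python3 - <<'E'
from h import *
ims=[pickle.load(open("w1.pkl","rb")),grab("wrist","w2")]
o=[]
for i,im in enumerate(ims):
    h=cv2.cvtColor(im["frame"],cv2.COLOR_RGB2HSV)
    g=np.array(proj(im,(.49,.342,.046)));g2=proj(im,(.614,.192,.06))
    print(i,g,g2,"pot",h[int(g[1]),int(g[0])],"tbl",h[int(g[1])-60 if i==0 else 10,int(g[0])+80])
    m=((h[...,1]<75)).astype(np.uint8)*255
    m=cv2.morphologyEx(m,cv2.MORPH_OPEN,np.ones((3,3)));m=cv2.morphologyEx(m,cv2.MORPH_CLOSE,np.ones((5,5)))
    cv2.imwrite(f"pics/m{i}.png",np.hstack([m,cv2.cvtColor(im["frame"],cv2.COLOR_RGB2GRAY)])) 
    for c in cv2.findContours(m,0,1)[0]:
        if cv2.contourArea(c)>400:
            e=cv2.fitEllipse(cv2.convexHull(c));print(cv2.contourArea(c),np.round(e[0],1),np.round(e[1],1),plane(im,e[0],.046).round(4))
E
python3 -c "
import cv2,numpy as np
a=cv2.imread('pics/m1.png');b=cv2.imread('pics/w2.png');cv2.imwrite('pics/v3.png',cv2.resize(np.vstack([a[:,:640],b]),(640,600)) if 0 else np.vstack([a[:300,:640],b[:300]]))"
```

```text
clock: 2.65
position: [0.4905, 0.2618, 0.2715]
ee_rot: [-0.5, -0.5, -0.5, 0.5]
contact_force: [0.0, -0.7, -0.1]
width: 0.0516
0 [348.79461805 172.5050779 ] [430.83215908 275.55225756] pot [15 71 50] tbl [ 17  77 166]
447.5 [527.2 399.2] [28.6 54.5] [ 0.8252 -0.0711  0.046 ]
422.0 [120.5 409.2] [46.1 59.3] [ 0.0877 -0.1002  0.046 ]
1367.5 [438.3 369.8] [39.7 88. ] [ 0.6565 -0.0034  0.046 ]
1750.0 [195.4 363.5] [50.9 88.7] [0.239  0.0083 0.046 ]
570.5 [  8.6 330.5] [26.5 43.7] [-0.0582  0.0765  0.046 ]
1912.5 [ 96.3 309. ] [40.7 83.4] [0.0958 0.1194 0.046 ]
1452.5 [139.4 232. ] [43.7 57.1] [0.1902 0.2532 0.046 ]
141751.0 [339.9 124.8] [493.1 768. ] [0.4764 0.4041 0.046 ]
1 [319.60244521 109.89897478] [409.41480403 223.84152777] pot [ 17  54 180] tbl [ 19  71 186]
439.0 [553.  454.4] [ 78.3 162.3] [ 0.948  -0.3023  0.046 ]
425.0 [118.9 400.6] [31.7 48.1] [ 0.1256 -0.1591  0.046 ]
1757.0 [196.2 365. ] [47.9 88.1] [ 0.277  -0.0756  0.046 ]
2045.5 [345.5 327.5] [50.7 70.3] [0.5321 0.0036 0.046 ]
472.0 [257.  264.5] [21.5 48.4] [0.3952 0.1202 0.046 ]
6747.5 [158.2 227.5] [174.9 398.8] [0.2568 0.1807 0.046 ]
2257.0 [272.8 208.9] [ 50.9 100.3] [0.4238 0.2091 0.046 ]
1742.0 [121.8 195.6] [40.5 75.9] [0.2146 0.2288 0.046 ]
119104.5 [328.9  95.4] [554.9 725.1] [0.5017 0.3592 0.046 ]
```

View pics/v3.png

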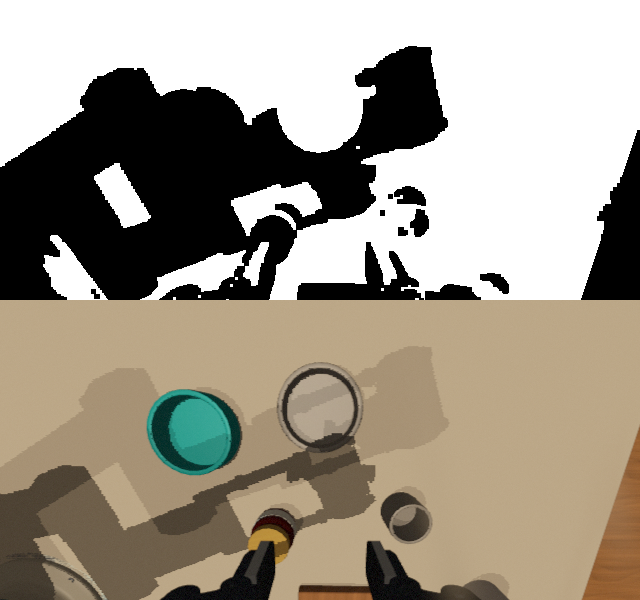

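Lower half shows the w2 image: the large pot rim is centred near (320,106) with radius about 43, and the small pot rim near (410,222). The saturation mask (upper half) is too weak, so I'll fit the rims by radial edges.

```bash
cat >> h.py <<'E'
def rim(im,g,r0,r1,ch="chroma"):
    """outer rim ellipse: strongest outward change per polar ray, trimmed ellipse fit"""
    f=cv2.GaussianBlur(im["frame"],(3,3),0).astype(np.float32)
    v=(f[...,0]-f[...,2])/(f.sum(2)+20)*300 if ch=="chroma" else f.mean(2)
    g=np.array(g,float)
    for it in range(3):
        n=180;P=cv2.warpPolar(v,(int(r1*4),n),tuple(g),r1,cv2.INTER_LINEAR)
        G=cv2.blur(P,(1,3));G=G[:,8:]-G[:,:-8];G[:,:int(r0*4)-4]=-9
        k=G.argmax(1);r=(k+4+.5)/4;a=np.arange(n)*2*np.pi/n
        ok=G.max(1)>np.median(G.max(1))*.5
        p=np.c_[g[0]+r*np.cos(a),g[1]+r*np.sin(a)]
        for t in range(6):
            e=cv2.fitEllipseDirect(p[ok].astype(np.float32));th=np.radians(e[2])
            q=(p-e[0])@np.array([[np.cos(th),-np.sin(th)],[np.sin(th),np.cos(th)]])/(np.array(e[1])/2)
            d=np.abs(np.hypot(*q.T)-1);ok=d<max(.025,np.median(d)*1.5)
        g=np.array(e[0])
    return e,ok.sum(),p[ok]
def circ(im,p,z):
    X=np.array([plane(im,q,z) for q in p]);A=np.c_[2*X[:,:2],np.ones(len(X))]
    s=np.linalg.lstsq(A,(X[:,:2]**2).sum(1),rcond=None)[0];return s[:2],np.sqrt(s[2]+s[:2]@s[:2])
E
python3 - <<'E'
from h import *
w1,w2=[pickle.load(open(f"w{i}.pkl","rb")) for i in (1,2)]
for name,gs,rr,z in (("large",((348,169),(320,106)),((34,50),(38,52)),.046),("small",((433,273),(410,222)),((14,27),(16,27)),.062)):
    es=[]
    for im,g,r in zip((w1,w2),gs,rr):
        e,n,p=rim(im,g,*r);es.append(e);print(name,np.round(e[0],1),np.round(e[1],1),n,circ(im,p,z))
    print("tri",tri((w1,es[0][0]),(w2,es[1][0])))
E
```

```text
large [348.3 169.9] [79.7 80.2] 180 (array([0.4891818 , 0.34319915]), np.float64(0.05424051187667854))
large [319.6 107.3] [84.9 89.6] 180 (array([0.49000082, 0.34263229]), np.float64(0.05379783007794562))
tri (array([0.48975059, 0.34505086, 0.04264874]), [np.float64(0.00028571381745635125), np.float64(0.0002857138174564238)])
small [430.2 277.9] [38.9 44.9] 98 (array([0.61289768, 0.18879548]), np.float64(0.03282492251389338))
small [409.9 223.1] [39.8 43.7] 114 (array([0.61402512, 0.19294322]), np.float64(0.029624519904074477))
tri (array([0.60742441, 0.19933447, 0.07648359]), [np.float64(0.0014438708315634595), np.float64(0.0014438708315634298)])
```

```bash
python3 -m crank '{"grip":[0.5,0.5,0.5,0.5,0.5,0.5,0.5,0.5,0.5,0.5,0.5,0.5,0.5,0.5,0,0,0,0,0,0],"slide":[[-3,4,0],[-5.3,8.1,-4],[-5.3,8.1,-8],[-5.3,8.1,-12],[-5.3,8.1,-16],[-5.3,8.1,-19],[-5.3,8.1,-20.5],[-5.3,8.1,-22],[-5.3,8.1,-23],[-5.3,8.1,-24],[-5.3,8.1,-25],[-5.3,8.1,-25.5],[-5.3,8.1,-25.5],[-5.3,8.1,-25.5],[-5.3,8.1,-25.5],[-5.3,8.1,-25.5],[-5.3,8.1,-25.5],[-5.3,8.1,-25.5],[-5.3,8.1,-25.5],[-5.3,8.1,-25.5]],"roll":[0,0,0,0,0,0,0,0,0,0,0,0,0,0,0,0,0,0,0,0]}' 60
python3 - <<'E'
from h import *
im=grab("wrist","w3");s=im["state"];print(s["position"],s["width"],s["contact_force"],s["moment"])
E
```

```text
clock: 4.7
position: [0.4387, 0.3434, 0.0169]
ee_rot: [0.5, 0.5, 0.5, -0.499]
contact_force: [-0.9, -0.9, 5.8]
width: 0.0063
[0.43865724 0.34338247 0.01689922] 0.006249344824407732 [ 0.24075161 -1.34848849  4.60148239] [-0.08747832 -0.05369379 -0.02455845]
```

View pics/w3.png

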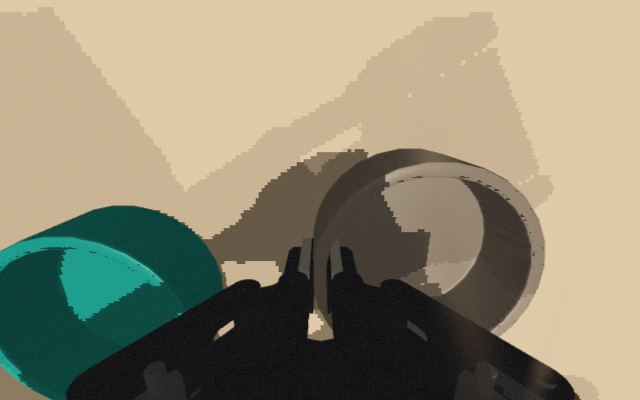

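The wrist view shows the rim pinched, with one finger inside and one outside the wall at about (330,255). Lifting it and carrying it to a hover over the tray.

```bash
python3 -m crank '{"grip":[0,0,0,0,0,0,0,0,0,0,0,0,0,0,0,0,0,0,0,0],"slide":[[0,0,1],[0,0,3],[0,0,6],[0,0,9],[0,0,12],[0,-2,12],[1,-5,12],[1,-8,12],[2,-11,12],[2,-14.5,12],[3,-18,12],[3,-21.5,12],[4,-25,12],[4,-28.5,12],[5,-32,11],[5.2,-35,10],[5.2,-37,9],[5.2,-37.4,8],[5.2,-37.4,8],[5.2,-37.4,8]],"roll":[0,0,0,0,0,0,0,0,0,0,0,0,0,0,0,0,0,0,0,0]}' 60
python3 - <<'E'
from h import *
W=grab("wrist","w4");S=grab("scene","s4");T=grab("top","t4");s=W["state"];print(s["position"],s["width"],s["contact_force"],s["moment"])
for n,im in (("W",W),("S",S),("T",T)): print(n,proj(im,(.542,-.031,.022)),proj(im,(.5415,-.031,.126)))
a=np.vstack([np.hstack([W["frame"][:300,120:520],S["frame"][100:400,140:540]])])
cv2.imwrite("pics/v5.png",a[:,:,::-1])
E
```

```text
clock: 6.75
position: [0.4895, -0.0299, 0.096]
ee_rot: [0.5, 0.5, 0.501, -0.5]
contact_force: [0.0, 0.2, -3.2]
width: 0.0063
[ 0.49003648 -0.02980076  0.09646529] 0.0063030189704575985 [ 0.47508985  0.29646859 -1.94332898] [-0.02989128  0.10221669 -0.04201075]
W [382.87520463 210.81337723] [428.97393171 284.84573594]
S [327.21696566 213.03824308] [327.46756798 189.41589913]
T [307.76145508 212.83816562] [307.28767724 207.06244651]
```

View pics/v5.png

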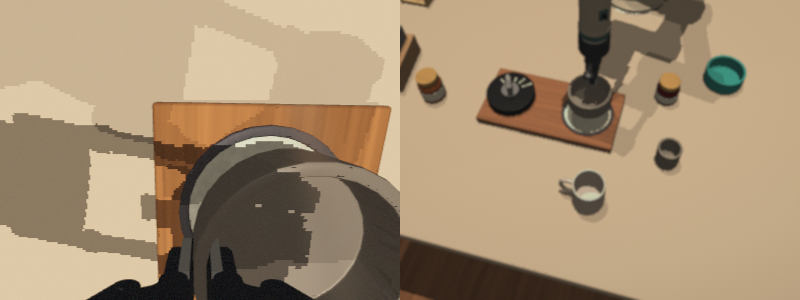

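The pot hangs level over the tray; in the wrist crop the ring arc sits at (190–340, 125), consistent with centring. Now lowering.

```bash
python3 -m crank '{"grip":[0,0,0,0,0,0,0,0,0],"slide":[[0,0,-1],[0,0,-2.5],[0,0,-4],[0,0,-4.8],[0,0,-5.2],[0,0,-5.5],[0,0,-5.7],[0,0,-5.8],[0,0,-5.8]],"roll":[0,0,0,0,0,0,0,0,0]}' 60
python3 -c "
from rig import manip;s=manip.get_state();print(s['position'],s['contact_force'],s['moment'])"
```

```text
clock: 7.8
position: [0.4905, -0.0309, 0.0389]
ee_rot: [0.5, 0.5, 0.5, -0.5]
contact_force: [-1.1, -0.1, 0.4]
width: 0.0062
[ 0.49045498 -0.03085727  0.03890591] [-1.12624131 -0.08590452  0.38110644] [0.13593932 0.19949669 0.05181165]
```

```bash
python3 -m crank '{"grip":[0,0,0.1,0.2,0.3,0.4,0.4,0.4,0.4,0.4,0.4,0.4,0.4,0.4,0.4,0.4,0.4],"slide":[[0,0,-0.1],[0,0,-0.1],[0,0,-0.1],[0,0,-0.1],[0,0,-0.1],[0,0,-0.1],[0,0,-0.1],[0,0,0],[0,0,1],[0,0,2.5],[0,0,5],[0,-2,9],[0,-5,12],[0,-8.5,15],[0,-8.5,17],[0,-8.5,17],[0,-8.5,17]],"roll":[0,0,0,0,0,0,0,0,0,0,0,0,0,0,0,0,0]}' 60
python3 - <<'E'
from h import *
W=grab("wrist","w5");S=grab("scene","s5");T=grab("top","t5");print(W["state"]["position"])
for z in (.068,.022): print(proj(W,(.542,-.031,z)))
a=np.hstack([W["frame"][:,60:520],cv2.resize(S["frame"][130:260,200:300+60],(320,260))[:,:320] if 0 else cv2.copyMakeBorder(cv2.resize(S["frame"][130:260,220:380],(320,260)),0,140,0,0,0)])
cv2.imwrite("pics/v6.png",a[:,:,::-1])
E
```

```text
clock: 9.5
position: [0.4898, -0.1155, 0.2085]
ee_rot: [0.5, 0.5, 0.5, -0.5]
contact_force: [-0.7, -0.6, -0.2]
width: 0.0343
[ 0.48928065 -0.11509089  0.20759869]
[373.60452205 104.33185071]
[366.0623077 105.4902016]
```

View pics/v6.png

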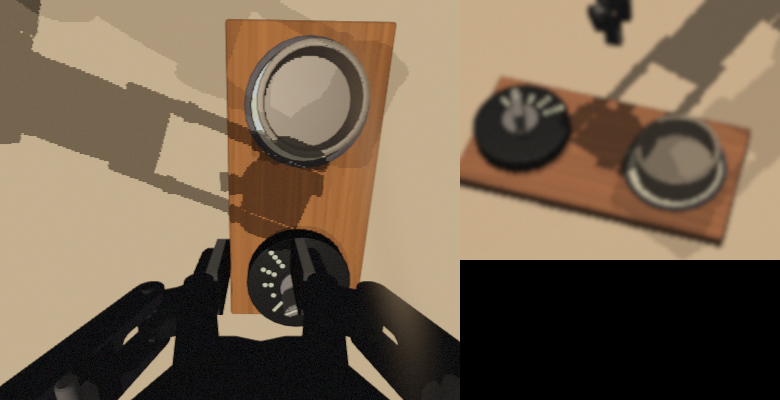

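The pot sits inside the ring, with its rim near (367,100) in the full wrist frame; part of the white floor shows on its left. I'll check the centring numerically.

```bash
python3 - <<'E'
from h import *
W=pickle.load(open("w5.pkl","rb"));f=W["frame"].astype(np.float32);v=(f[...,0]-f[...,2])/(f.sum(2)+20)*300
e,n,p=rim(W,(367,101),50,75);print("chroma outer (ring)",e,n,circ(W,p,.028))
g=np.array(e[0]);P=cv2.warpPolar(f.mean(2),(80,12),tuple(g),80)
for i,r in enumerate(P): print(i*30,r[40:72].astype(int))
E
```

```text
chroma outer (ring) ((366.9003601074219, 100.96791076660156), (124.0833969116211, 134.13414001464844), 23.17675018310547) 180 (array([ 0.54172442, -0.03111712]), np.float64(0.06932077339811758))Traceback (most recent call last):
  File "<stdin>", line 4, in <module>
cv2.error: OpenCV(4.12.0) :-1: error: (-5:Bad argument) in function 'warpPolar'
> Overload resolution failed:
>  - warpPolar() missing required argument 'flags' (pos 5)
>  - warpPolar() missing required argument 'flags' (pos 5)
```

```bash
python3 -m crank '{"grip":[1,1,1,1,1,1,1,1,1,1],"slide":[[2,4,2],[4,8,4],[6,12,4],[8,16,4],[10,20,4],[12.4,23,4],[12.4,23,4],[12.4,23,4],[12.4,23,4],[12.4,23,4]],"roll":[0,0,0,0,0,0,0,0,0,0]}' 40
python3 - <<'E'
from h import *
W=grab("wrist","w6");print(W["state"]["position"],W["state"]["width"]);g=proj(W,(.614,.192,.062));print(g)
e,n,p=rim(W,g,20,38);print(e,n,circ(W,p,.062))
w2=pickle.load(open("w2.pkl","rb"))
a=cv2.cvtColor(W["frame"][:200],cv2.COLOR_RGB2BGR);cv2.ellipse(a,e,(0,255,0),1)
b=cv2.cvtColor(w2["frame"][140:340],cv2.COLOR_RGB2BGR)
cv2.imwrite("pics/v7.png",np.vstack([cv2.resize(a[0:200,220:540],(640,400)),b]))
E
```

```text
clock: 10.65
position: [0.6133, 0.1132, 0.2481]
ee_rot: [-0.5, -0.5, -0.5, 0.501]
contact_force: [0.4, -0.0, 0.2]
width: 0.0852
[0.61351927 0.11312245 0.24840681] 0.08500472277627942
[320.57971337 110.70319628]
((321.5330505371094, 109.66130065917969), (51.26363754272461, 54.01509475708008), 0.037852492183446884) 180 (array([0.61507702, 0.19230927]), np.float64(0.029065465808779507))
```

View pics/v7.png

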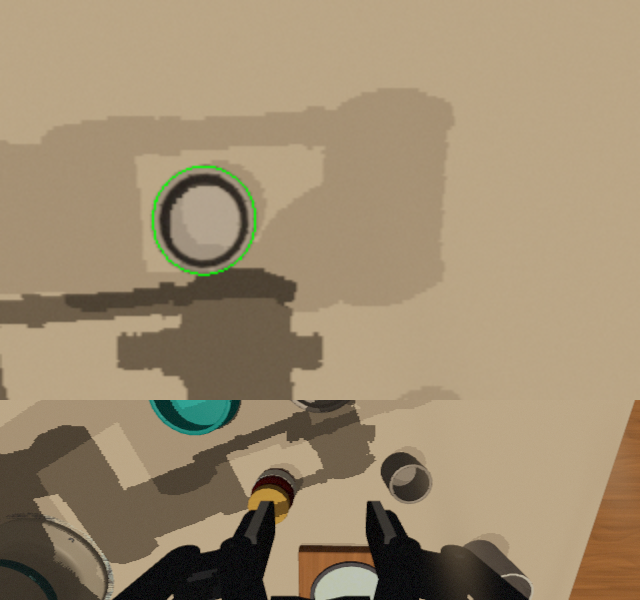

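Upper crop: small pot fitted at full-frame (321.5,109.7), giving (0.615, 0.192). Grasping it across the diameter.

```bash
python3 -m crank '{"grip":[1,1,1,1,1,1,1,1,1,1,1,0.2,0.2,0.2,0.2,0.2,0.2,0.2,0.2,0.2],"slide":[[0.1,4,0],[0.1,7.8,-3],[0.1,7.8,-7],[0.1,7.8,-11],[0.1,7.8,-14],[0.1,7.8,-16.5],[0.1,7.8,-18.5],[0.1,7.8,-20],[0.1,7.8,-21.1],[0.1,7.8,-21.1],[0.1,7.8,-21.1],[0.1,7.8,-21.1],[0.1,7.8,-21.1],[0.1,7.8,-21.1],[0.1,7.8,-21.1],[0.1,7.8,-21.1],[0.1,7.8,-20.8],[0.1,7.8,-20.1],[0.1,7.8,-18.1],[0.1,7.8,-16.1]],"roll":[0,0,0,0,0,0,0,0,0,0,0,0,0,0,0,0,0,0,0,0]}' 40
python3 - <<'E'
from h import *
W=grab("wrist","w7");s=W["state"];print(s["position"],s["width"],s["contact_force"],s["moment"])
E
```

```text
clock: 12.7
position: [0.6146, 0.1921, 0.0874]
ee_rot: [0.5, 0.499, 0.5, -0.5]
contact_force: [-1.0, -0.5, -1.4]
width: 0.0592
[0.61709164 0.19271854 0.09152286] 0.059279821854296685 [1.35299051 0.43385945 0.9380459 ] [ 0.04869744  0.01513048 -0.00356732]
```

View pics/w7.png

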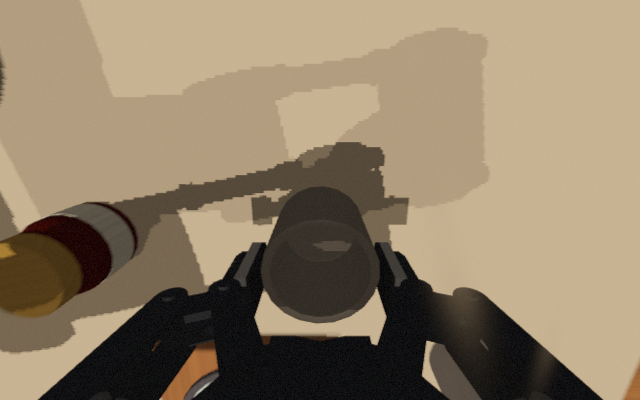

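Held upright; the rim sits at (320,270) between the pads, width 59 mm. Carrying it to a hover over the large pot.

```bash
python3 -m crank '{"grip":[0.2,0.2,0.2,0.2,0.2,0.2,0.2,0.2,0.2,0.2,0.2,0.2,0.2],"slide":[[0,0,2],[0,0,4.5],[-0.5,-1.5,6],[-1.5,-4.5,6],[-2.5,-7.5,6],[-3.5,-10.5,6],[-4.5,-13.5,6],[-5.5,-16.5,6],[-6.5,-19.5,6],[-7.1,-21.5,5.5],[-7.3,-22.3,5],[-7.3,-22.3,5],[-7.3,-22.3,5]],"roll":[0,0,0,0,0,0,0,0,0,0,0,0,0]}' 40
python3 - <<'E'
from h import *
W=grab("wrist","w8");S=grab("scene","s8");s=W["state"];print(s["position"],s["width"],s["contact_force"],s["moment"])
a=np.hstack([W["frame"][80:400,140:500],cv2.resize(S["frame"][120:280,220:440],None,fx=2,fy=2,interpolation=cv2.INTER_CUBIC)])
cv2.imwrite("pics/v9.png",a[:,:,::-1])
E
```

```text
clock: 14.05
position: [0.5421, -0.0304, 0.1371]
ee_rot: [0.5, 0.5, 0.5, -0.5]
contact_force: [-0.8, -0.2, -0.8]
width: 0.0595
[ 0.54238456 -0.03008758  0.13729259] 0.05955300860127597 [-0.00645092  0.19464928 -1.36139074] [ 0.01279509 -0.0068047   0.01740107]
```

View pics/v9.png

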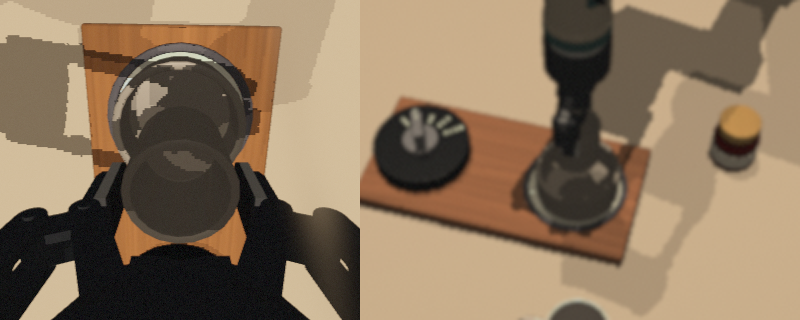

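Both views show the small pot above the large one and centred in x; the large pot sits evenly in its ring. Lowering.

```bash
python3 -m crank '{"grip":[0.2,0.2,0.2,0.2,0.2,0.2,0.2,0.2,0.2,0.2],"slide":[[0,0,-1],[0,0,-2.5],[0,0,-4],[0,0,-5.2],[0,0,-6],[0,0,-6.5],[0,0,-6.8],[0,0,-7],[0,0,-7.1],[0,0,-7.1]],"roll":[0,0,0,0,0,0,0,0,0,0]}' 40
python3 -c "
from rig import manip;s=manip.get_state();print(s['position'],s['contact_force'],s['moment'])"
```

```text
clock: 15.15
position: [0.5423, -0.0308, 0.068]
ee_rot: [0.5, 0.5, 0.5, -0.5]
contact_force: [-3.5, 0.2, 7.4]
width: 0.0594
[ 0.54233618 -0.03080418  0.06802093] [-3.52829419  0.18852497  7.44205998] [0.09377074 0.38798433 0.0171089 ]
```

```bash
python3 -m crank '{"grip":[0.71,0.74,0.77,0.8,0.8,0.8,0.8,0.8,0.8,0.8,0.8],"slide":[[0,0,0.1],[0,0,0.1],[0,0,0.2],[0,0,0.3],[0,0,0.4],[0,0,0.8],[0,0,1.5],[0,0,3],[0,0,6],[0,0,10],[0,0,14]],"roll":[0,0,0,0,0,0,0,0,0,0,0]}' 40
python3 -m crank '{"grip":[0.8,0.8,0.8,0.8,0.8,0.8,0.8],"slide":[[0,-4,0],[0,-8,0],[-1,-12,0],[-2,-16,0],[-3,-20,0],[-3,-20,0],[-3,-20,0]],"roll":[0,0,0,0,0,0,0]}'
python3 - <<'E'
from h import *
W=grab("wrist","w9");S=grab("scene","s9");s=W["state"];print(s["position"],s["width"],s["contact_force"])
print(proj(W,(.538,-.247,.05)),proj(W,(.542,-.031,.09)))
a=np.hstack([W["frame"][0:340,120:520],cv2.copyMakeBorder(cv2.resize(S["frame"][130:280,200:400],None,fx=2,fy=2,interpolation=cv2.INTER_CUBIC),0,40,0,0,0)])
cv2.imwrite("pics/v10.png",a[:,:,::-1])
E
```

```text
clock: 16.25
position: [0.5418, -0.0307, 0.208]
ee_rot: [0.5, 0.5, 0.5, -0.5]
contact_force: [0.6, -0.5, -0.8]
width: 0.0681
clock: 16.95
position: [0.5119, -0.2315, 0.2067]
ee_rot: [0.499, 0.501, 0.5, -0.5]
contact_force: [0.2, 1.0, -0.3]
width: 0.0682
[ 0.5120988  -0.23051235  0.20661454] 0.06821136749550141 [ 0.17208652  0.34610625 -0.9838184 ]
[342.87875418 197.98630232] [358.70608869 -57.39628249]
```

View pics/v10.png

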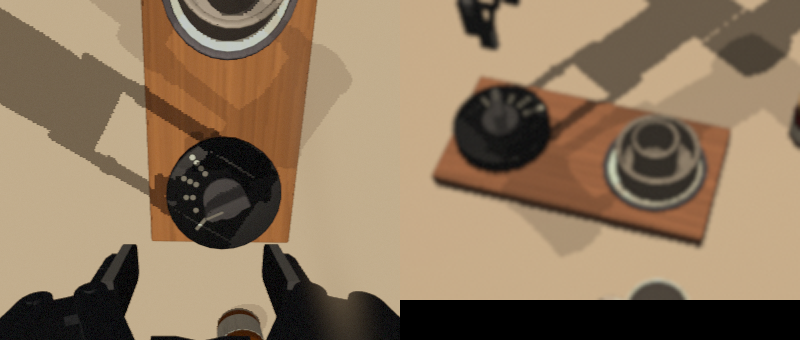

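Wrist crop: the pots are nested, and the dial housing is centred near (343,193) in the full frame with dot rows on its left. A white line near (210,220) in the crop is either the pointer or the off bar. I'll measure the axis and marks numerically.

```bash
python3 - <<'E'
from h import *
W=pickle.load(open("w9.pkl","rb"))
e,n,p=rim(W,(343,193),48,68)
c,r=circ(W,p,.05);print(e,n,c,r)
t=np.array([.5417,-.0311]);d=t-c;print("dist",np.hypot(*d),"yaw",np.degrees(np.arctan2(-d[0],d[1])))
yaw=np.arctan2(-d[0],d[1]);ax=t-.215*d/np.hypot(*d);print("axis",ax)
g=W["frame"].astype(np.float32).mean(2)
m=(g>105).astype(np.uint8);k=np.zeros_like(m);cv2.ellipse(k,(e[0],(e[1][0]-4,e[1][1]-4),e[2]),1,-1)
m*=k
N,L,st,ce=cv2.connectedComponentsWithStats(m)
for i in range(1,N):
    if st[i,4]>=3:
        for z in (.05,.092):
            X=plane(W,ce[i],z)[:2]-c;print(ce[i].round(1),st[i,2:],z,"r%.1f ang %.1f"%(np.hypot(*X)*1e3,np.degrees(np.arctan2(X[1],X[0]))),end=" | ")
        print()
a=cv2.resize(W["frame"][130:255,280:405],(600,600),interpolation=cv2.INTER_CUBIC);cv2.imwrite("pics/v11.png",a[:,:,::-1])
E
```

```text
((343.2449035644531, 192.6943359375), (110.32946014404297, 113.75829315185547), 79.92890930175781) 180 [ 0.53830992 -0.24478731] 0.06462093900269901
dist 0.21371419826511262 yaw -0.9089028635008235
axis [ 0.53828952 -0.24607295]
[313.  158.5] [10 10 47] 0.05 r54.5 ang 128.3 | [313.  158.5] [10 10 47] 0.092 r59.2 ang 123.5 | 
[324.6 173.4] [ 4  4 13] 0.05 r33.7 ang 128.8 | [324.6 173.4] [ 4  4 13] 0.092 r41.4 ang 121.8 | 
[303.5 178. ] [ 4  5 16] 0.05 r49.3 ang 154.7 | [303.5 178. ] [ 4  5 16] 0.092 r52.0 ang 143.7 | 
[309.5 181. ] [ 4  5 16] 0.05 r41.8 ang 155.0 | [309.5 181. ] [ 4  5 16] 0.092 r45.7 ang 142.5 | 
[315.7 184. ] [ 4  5 14] 0.05 r34.1 ang 155.4 | [315.7 184. ] [ 4  5 14] 0.092 r39.2 ang 140.7 | 
[305.8 196.8] [ 4  5 13] 0.05 r42.4 ang -179.0 | [305.8 196.8] [ 4  5 13] 0.092 r41.9 ang 163.4 | 
[312.5 197. ] [ 4  5 16] 0.05 r34.8 ang -178.4 | [312.5 197. ] [ 4  5 16] 0.092 r35.6 ang 160.6 | 
[315.5 209.5] [ 4  4 12] 0.05 r35.3 ang -153.1 | [315.5 209.5] [ 4  4 12] 0.092 r30.7 ang -177.9 | 
[334.6 215.3] [16  7 25] 0.05 r25.0 ang -112.1 | [334.6 215.3] [16  7 25] 0.092 r13.8 ang -148.1 | 
[320.2 223.9] [ 9 11 28] 0.05 r42.7 ang -127.5 | [320.2 223.9] [ 9 11 28] 0.092 r30.8 ang -147.6 |
```

View pics/v11.png

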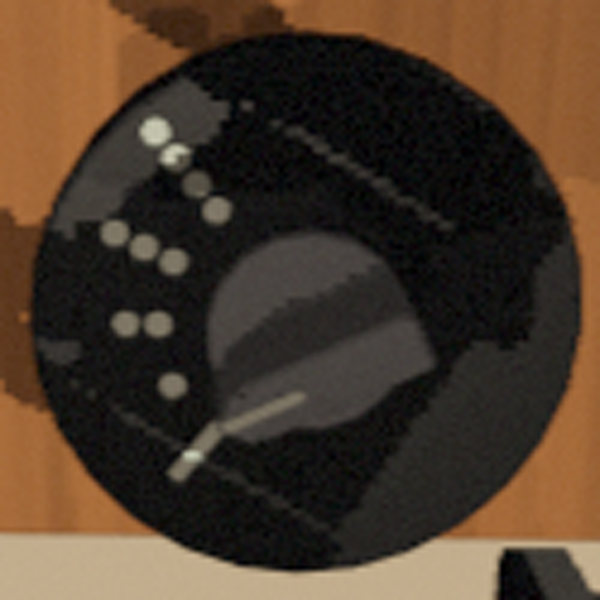

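Zoomed dial: the off bar lies at −127.5°, and the dot rows at −153°, −179°, 155° and 129°. The pointer line, from (304,397) to (222,430), runs along about −155°, so the dial is at one dot. It needs 51.6° clockwise. I'll put the jaw axis at −63° and grip the bar.

```bash
python3 -m crank '{"grip":[0.5,0.5,0.5,0.5,0.5,0.5,0.5,0.5,0.5,0.5,0.5,0.5,0.5,0.5,0.5,0,0,0,0,0],"slide":[[1,-1,0],[2.6,-1.5,0],[2.6,-1.5,0],[2.6,-1.5,-2],[2.6,-1.5,-4],[2.6,-1.5,-6],[2.6,-1.5,-7],[2.6,-1.5,-8],[2.6,-1.5,-9],[2.6,-1.5,-10],[2.6,-1.5,-11.5],[2.6,-1.5,-13],[2.6,-1.5,-14.1],[2.6,-1.5,-14.1],[2.6,-1.5,-14.1],[2.6,-1.5,-14.1],[2.6,-1.5,-14.1],[2.6,-1.5,-14.1],[2.6,-1.5,-14.1],[2.6,-1.5,-14.1]],"roll":[-8,-16,-24,-32,-40,-48,-56,-63,-63,-63,-63,-63,-63,-63,-63,-63,-63,-63,-63,-63]}' 40
python3 -c "
from rig import manip;s=manip.get_state();print(s['position'],s['contact_force'],s['moment'],s['width'],s['qpos'])"
```

```text
clock: 19.05
position: [0.5388, -0.2463, 0.0663]
ee_rot: [0.166, 0.688, 0.165, -0.687]
contact_force: [-0.0, -1.4, 4.7]
width: 0.0134
[ 0.53878913 -0.24626856  0.06625841] [-0.02534293 -1.35592477  4.68002981] [-0.02706679  0.07673107 -0.0283593 ] 0.013401895554068812 [-5.46074374e-01  4.34271887e-01  1.70404718e+00 -1.32958518e-04
  1.00117677e+00  5.53209884e-01]
```

The grip is on the bar (13.4 mm). Turning, releasing and retracting.

```bash
python3 -m crank '{"grip":[0,0,0,0,0,0,0,0,0,0,0,0,0],"slide":[[0,0,0],[0,0,0],[0,0,0],[0,0,0],[0,0,0],[0,0,0],[0,0,0],[0,0,0],[0,0,0],[0,0,0],[0,0,0],[0,0,0],[0,0,0]],"roll":[-5,-10,-15,-20,-25,-30,-35,-40,-45,-50,-52,-52,-52]}' 40
python3 -m crank '{"grip":[0.1,0.3,0.5,0.5,0.5,0.5,0.5,0.5,0.5,0.5,0.5,0.5,0.5,0.5,0.5,0.5,0.5,0.5],"slide":[[0,0,0],[0,0,0],[0,0,0],[0,0,0],[0,0,1],[0,0,3],[0,0,6],[0,0,10],[0,0,14],[-3,1.5,14],[-3,1.5,14],[-3,1.5,14],[-3,1.5,14],[-3,1.5,14],[-3,1.5,14],[-3,1.5,14],[-3,1.5,14],[-3,1.5,14]],"roll":[0,0,0,0,0,0,0,0,0,8,16,24,32,40,48,56,64,72]}'
python3 -m crank '{"grip":[0.5,0.5,0.5,0.5,0.5,0.5,0.5],"slide":[[0,0,0],[0,0,0],[0,0,0],[0,3,3],[0,6,6],[0,8,6],[0,8,6]],"roll":[8,16,24,32,40,43,43]}'
python3 - <<'E'
from h import *
W=grab("wrist","w10");S=grab("scene","s10");T=grab("top","t10");print(W["state"]["position"],proj(W,(.5383,-.2455,.05)))
c=proj(W,(.5383,-.2455,.06)).round().astype(int);y,x=max(0,c[1]-60),max(0,c[0]-60)
a=np.hstack([cv2.resize(W["frame"][y:y+120,x:x+120],(400,400),interpolation=cv2.INTER_CUBIC),cv2.resize(S["frame"][130:280,220:370],(400,400),interpolation=cv2.INTER_CUBIC)])
cv2.imwrite("pics/v12.png",a[:,:,::-1]);cv2.imwrite("pics/w10.png",W["frame"][:,:,::-1])
E
```

```text
clock: 20.35
position: [0.5389, -0.2466, 0.0662]
ee_rot: [-0.153, 0.691, -0.153, -0.69]
contact_force: [0.1, -1.0, 6.1]
width: 0.0133
clock: 22.15
position: [0.5081, -0.2307, 0.206]
ee_rot: [0.284, 0.648, 0.284, -0.647]
contact_force: [-0.5, -0.7, 0.3]
width: 0.0427
clock: 22.85
position: [0.5083, -0.1486, 0.2672]
ee_rot: [0.501, 0.5, 0.5, -0.498]
contact_force: [-0.1, -0.7, -0.7]
width: 0.0426
[ 0.50803953 -0.15001663  0.2662808 ] [340.29023384 239.85198201]
```

View pics/v12.png

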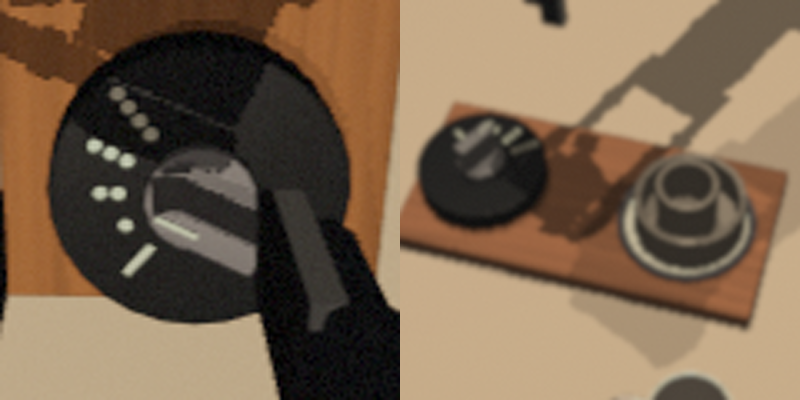

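The pointer line in the zoom, (198,238) to (155,218), runs along about 155°, which matches the three-dot row. The pots are nested upright in the ring and the arm is clear. Handing in.

```bash
python3 -c "
from rig import manip;s=manip.get_state();print(s['clock'],s['contact_force']);print(manip.sign_off())"
```

```text
23.0 [ 0.54111168  0.15463249 -0.32393309]
the job is handed in; nothing more can be done
None
```

I put the large pot in the tray, set the small pot inside it, turned the dial from one dot to three dots, and handed the job in at 23.0 s. The sign-off gives no verdict.

**Last checks that agreed**
- **Dial:** the pointer line runs along about 155°, the same as the three-dot row.
- **Tray centre:** a fit of the tray ring put it at (0.5417, −0.0311) m; the large pot was set down at (0.5417, −0.031) m.
- **Pots:** the last views show both upright and nested inside the ring.
- **Arm:** it was clear, with force readings at the noise level.

**Checks that were weaker or disagreed**
- **Small pot height at set-down:** the tool stopped about 3 mm above the commanded height with a 7 N upward force. I released it there and it looks seated.
- **Small pot height before grasping:** the two-view measurement gave an unreliable 76 mm, so I used the 62 mm in the text, supported by the rim radius from above.
- **Large pot after release:** I judged its centring and tilt by eye, not by a separate fit.
- **Jars and mug:** I did not measure their positions again at the end.
- **Picture budget:** I viewed 13 pictures, three over the budget of 10 and one past the allowance.

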